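# Lay the scooter damper on its bench rest

## Task

First lift the red oil tin off the yellow damper rest and stand it upright on the green mat. Then draw the chrome scooter damper out from under the cabinet's hood, put it down and let go of it to change your grip, and finally lay it gently along the middle of the yellow rest, level, with a square end between each pair of cheeks. Leave the other loose things where they are.

Things in the scene. Friction and masses are not known exactly. Their poses are not given: they have to be found in the camera images.
- cabinet: fixed low blue steel cabinet, 210 wide (y), 250 deep, 128 mm high; +x points into it. Origin on the ledge under the middle of the hood's front edge. An immovable steel tray stands out from x = 0 to -160 mm; its flat floor, 70 mm above the ledge, has no front lip, side rims 8 mm high, 190 mm apart. The hood over x > 0 has an opening 52 mm high, 198 mm wide
- damper: loose scooter damper, 180 mm long, 0.35 to 0.65 kg: chrome coil 136 long, 30 mm across, between two like square aluminium lugs 22 long x 34 x 34 mm. Origin under its middle, x along its length, z up. It starts flat on the tray floor about along the cabinet's x, mostly under the hood, only 34 to 44 mm of its near (-x) end sticking out
- damper_mid (a point): middle of the damper, on its axis, 17 mm above the face it lies on
- rest: fixed yellow steel rest on a dark base 180 x 100 mm: a beam 184 mm long (x), 40 mm wide, its flat top 80 mm above the ledge. At each end, 66 to 92 mm from the middle, two upright cheeks 24 mm high, 7 mm thick flank the beam, 41 mm apart inside; open at the beam's ends. Origin on the ledge under its middle
- rest_top (a point): middle of the beam's flat top (80 mm up), axes as the rest. The damper belongs centred over it, lying along x, either end first
- tin: loose red rectangular oil tin, closed, 100 (x) x 56 (y) x 85 mm high, 0.3 to 0.6 kg, with a black carrying handle on top; origin at the centre of its underside. At the start it stands on the middle of the rest's beam, long side along the beam
- tin_handle (a point): centre of the tin's handle bar, 115 mm above its underside. The bar is 70 mm long along the tin's x and 12 x 12 mm thick, between two 12 mm wide end posts, with 24 mm free below it
- mat: fixed thin green mat, 160 x 150 x 4 mm, on the ledge; origin at the centre of its underside
- funnel: bystander: red plastic funnel standing mouth down, 100 mm across, 105 mm high; origin under its middle
- mount: bystander: black plastic mirror mount, base 70 x 50 mm, 57 mm high; origin under its middle
- spacer: bystander: aluminium axle spacer standing on end, 36 mm across, 75 mm high; origin under its middle
- bulbs: bystander: blue open tray 80 x 110 mm with two clear indicator bulbs standing in it, 50 mm high; origin under its middle
- spring: bystander: chrome kickstand spring lying on the ledge, 125 mm long along its y, 28 mm across; origin under its middle
- wrench: bystander: steel wrench lying on the ledge, 160 mm long along its x

How it is judged:
By the outcome, as a careful person would: the job done as asked, in the order asked, and still so for the second after the job is handed in, with the robot touching nothing.
It also fails if it takes over 69 s, if anything falls off the work surface, if the arm or the gripper's body presses on something with over 40 N, if the wrist force passes 120 N, or if a joint passes its speed limit or range.

## Robot

A 6-joint arm with a two-finger parallel gripper is mounted at the origin on the work surface. World frame = base frame: x ahead of the robot, y to its left, z up, the work surface at z = 0. Lengths are in mm, angles in degrees, forces in N, time in s.
With the tool pointing down it reaches from about 350 to 850 mm from the base axis. Payload 8.1 kg.
Tool frame: the origin (TCP) lies between the finger pads; the fingertips stand 22 mm ahead of it and the grasp point (between the pads) lies 3 mm ahead of it (r.nose_length is the z of the fingertips in the tool frame, in mm); z points along the fingers, x is the direction in which the jaws open and shut, and the axes are right-handed (so a half turn about z gives the same grasp; the last joint's range is limited). The gripper opens to 85 mm and grips with 20 to 120 N. Pads are 22 mm wide; open, the fingers measure 114 mm over their backs; the gripper's body (76 mm by 85 mm) begins 54 mm behind the grasp point. The pads swing forward as they close: fully open they stand 13 mm farther back than shut.
Start: joints at [66.326, 7.471, 85.268, -0, 87.261, -4.893], TCP at [193.155, 568.064, 253.292] pointing down, gripper open.
Joint ranges: [-169.43, 169.43], [-51.17, 129.36], [1.28, 143.12], [-76.62, 256.62], [0, 156.53], [-152.29, 152.29]. Speed limits (degrees/s): [136.94, 136.94, 159.86, 180, 180, 180].

## Interface

Orientations are given as [roll, pitch, yaw] about the fixed x, y, z axes, in that order (R = Rz(yaw) Ry(pitch) Rx(roll)).
In Python, from bench import r gives the robot as it stands.
- The arm moves only by the shell command python3 -m jog 'ROWS' [FORCE]. ROWS is JSON, a list of rows, each a list of 5 numbers: the shift along the tool's x, y, z in m, then the turn about the tool's z in degrees, then the opening in per cent of the stroke, from 0 (shut) to 100 (fully open). A call has 1 to 8 rows; each row is the pose to reach, as a shift and turn from the pose measured when the call began, along the tool's axes at that moment; what a row does not reach only later rows make up. A row lasts 1/10 s, in which the tool goes at most 50 mm and 8.59 degrees, less where a joint would pass 70% of its speed; a pose out of reach is approached as far as the arm can. A call with a gripper value outside its range is refused whole. The fingers move at their own pace and stop on an object; FORCE is the grip in N (left out, the last holds). Time passes only in rows, so rows that repeat a pose let the fingers close. It gives the time, the measured TCP pose, the force and the opening at its end, in the units of the state.
- r.sense(): the state, without advancing time (a new reading comes with each control period).
- r.snapshot(name): name is "scene" or "side" or "wrist"; returns a dict with "image" (480x640x3 uint8, red, green, blue), "K" (3x3 intrinsics, pixels), "T" (4x4, takes a point from camera to world coordinates); the wrist camera has in their place "tool_from_camera" (4x4, takes a point from camera to tool coordinates, whose origin is the TCP and whose axes are the tool frame's). Camera axes: x right, y down, z forward; pixel columns grow to the right and rows downward; lengths in mm; the calibration is good to about 2 mm. A picture is of the moment at which its call begins: read the wrist's pose just before it. There is no depth.
- r.hand_in(): hands the job in, once; it reports no verdict.
Trained networks look in a picture, given as the dict that the camera call returned (one of the last four; its "shot" number tells which), for a name from the list of things; names that differ only in an ending like _2 or _b are one class to them, and where a whole thing is asked for, a point or a joint stands for the part that bears it (a point fixed in the world has none). Each returns a list of dicts, best first, with "conf" (0 to 1); they miss things now and then, are a little off and sometimes report something else, mostly with a low value. They report only what shows in the picture. A call takes as long as a camera call.
- r.search_frame(picture, label): "bbox" ([left, top, right, bottom] in pixels, round what is visible of it).
- r.pinpoint(picture, label): "uv" ([column, row] in pixels: a listed point, or the origin of a listed thing).
The state is a dict: "time": time; "joint_pos": joint angles; "qd": joint speeds; "joint_efforts": joint torques, N m; "tool_pos": TCP position; "tcp_rot": TCP orientation; "ft_force": force on the tool from outside, world axes, zero at the start; "wrist_torque": the same for the moment, N m; "finger_gap": finger opening in mm.
Only numpy, scipy, OpenCV 4.12 (cv2) and the standard library are available. Lean on these libraries where they do the work, as an engineer would, in place of code of your own. Each camera call takes 0.05 s, during which the arm holds its last target. There are 200 camera calls.

## Working session

There is one attempt and no reset: what is moved stays moved. The work goes in short steps, Python scripts to look and compute and a shell command to move; the robot and the scene stay as the last step left them, time stands still between calls to the robot, and variables do not carry over. Pictures are saved under pics/ and viewed, about 8 in all and at most 12, crops included, and the job is handed in when it is done.

```bash
mkdir -p pics; ls; python3 - <<'E'
from bench import r
import cv2, numpy as np
print(r.sense())
ims=[]
for c in ("scene","side"):
    s=r.snapshot(c); print(c,s["K"].tolist(),np.round(s["T"],3).tolist())
    cv2.imwrite(f"pics/{c}0.png",s["image"][:,:,::-1])
    for n in ["cabinet","damper","damper_mid","rest","rest_top","tin","tin_handle","mat","funnel","mount","spacer","bulbs","spring","wrench"]:
        p=r.pinpoint(s,n)[:1]; print(n,[(np.round(q["uv"],1).tolist(),round(q["conf"],2)) for q in p])
E
```

```text
pics
{'time': 0.0, 'joint_pos': array([ 6.63247757e+01,  7.51598763e+00,  8.53299018e+01,  1.85203249e-03,
        8.72607601e+01, -4.89211798e+00]), 'qd': array([-0.13212267, -0.12587238, -0.06568837, -0.02302146,  0.06142817,
       -0.08002615]), 'joint_efforts': array([-6.21899358e-05, -5.69386768e+01, -5.00556850e+01, -2.18929513e-04,
        1.46943773e-02,  8.39424001e-05]), 'tool_pos': array([192.94605236, 567.59321123, 252.22925144]), 'tcp_rot': array([-1.79989062e+02,  1.06103292e-01,  7.12168136e+01]), 'ft_force': array([ 0.35606494,  0.13288707, -0.30841951]), 'wrist_torque': array([ 0.04722343,  0.01877919, -0.02086158]), 'finger_gap': 85.06988272833856}
scene [[594.4307779015784, 0.0, 319.7613303679171], [0.0, 594.4307779015784, 238.5505000676675], [0.0, 0.0, 1.0]] [[0.174, 0.624, -0.762, 1726.616], [0.985, -0.11, 0.135, -115.857], [0.0, -0.774, -0.634, 1126.243], [0.0, 0.0, 0.0, 1.0]]
cabinet [([256.8, 245.2], 0.66)]
damper []
damper_mid [([382.1, 280.2], 0.16)]
rest [([270.0, 292.2], 0.78)]
rest_top [([269.4, 272.2], 0.98)]
tin [([268.2, 269.9], 0.69)]
tin_handle [([2
[... 229 characters left out ...]
5], 0.83)]
side [[473.99571175829544, 0.0, 319.58276538906324], [0.0, 473.99571175829544, 244.20953416887176], [0.0, 0.0, 1.0]] [[0.699, -0.507, 0.505, 65.958], [-0.715, -0.501, 0.488, -424.615], [0.005, -0.702, -0.713, 889.982], [0.0, 0.0, 0.0, 1.0]]
cabinet [([267.0, 250.1], 0.75)]
damper [([278.5, 223.9], 0.59)]
damper_mid [([278.0, 217.4], 0.68)]
rest [([362.4, 318.5], 0.57)]
rest_top [([364.9, 299.4], 0.56)]
tin [([359.8, 300.2], 0.94)]
tin_handle [([363.7, 265.0], 0.64)]
mat [([297.8, 380.6], 0.72)]
funnel [([387.6, 261.9], 0.67)]
mount [([437.7, 298.6], 0.87)]
spacer [([488.8, 345.9], 0.95)]
bulbs [([296.4, 383.6], 0.73)]
spring [([357.8, 439.0], 0.69)]
wrench [([154.8, 246.7], 0.68)]
```

View pics/scene0.png

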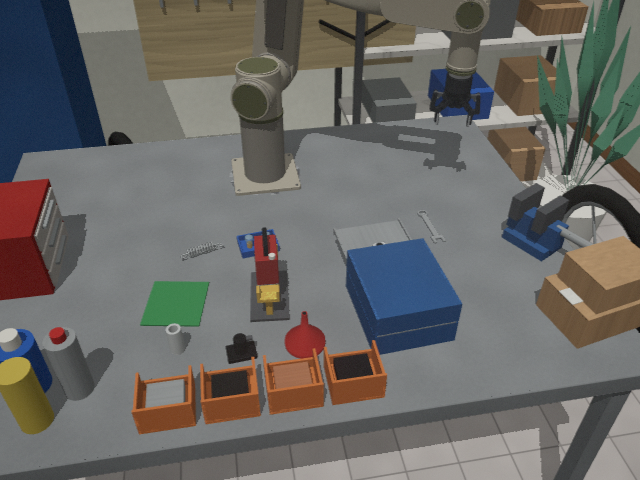

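View pics/side0.png

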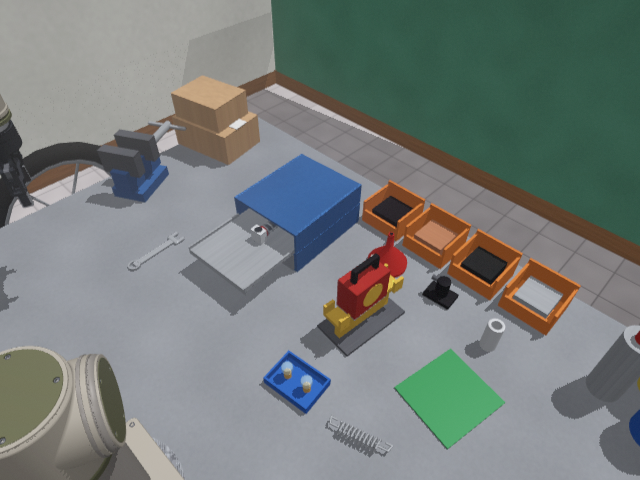

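```bash
cat > h.py <<'E'
import numpy as np
from scipy.spatial.transform import Rotation as Ro
C={"scene":([594.43,319.76,238.55],[[0.174,0.624,-0.762,1726.616],[0.985,-0.11,0.135,-115.857],[0,-0.774,-0.634,1126.243]]),
"side":([474.,319.58,244.21],[[0.699,-0.507,0.505,65.958],[-0.715,-0.501,0.488,-424.615],[0.005,-0.702,-0.713,889.982]])}
def onplane(K,T,uv,z):
    T=np.array(T); f,cx,cy=K
    d=T[:3,:3]@[(uv[0]-cx)/f,(uv[1]-cy)/f,1]; o=T[:3,3]
    return (o+d*(z-o[2])/d[2]).round(1)
def kk(K): return [K[0,0],K[0,2],K[1,2]]
def wristT(st,s):
    T=np.eye(4); T[:3,:3]=Ro.from_euler("xyz",st["tcp_rot"],degrees=True).as_matrix(); T[:3,3]=st["tool_pos"]
    return T@s["tool_from_camera"]
def totool(st,p):  # world point -> tool shift in mm
    return Ro.from_euler("xyz",st["tcp_rot"],degrees=True).as_matrix().T@(np.array(p)-st["tool_pos"])
E
python3 - <<'E'
from h import *
D={"rest_top":([269.4,272.2],[364.9,299.4],80),"tin":([268.2,269.9],[359.8,300.2],80),"tin_handle":([265.9,236],[363.7,265],195),"rest":([270,292.2],[362.4,318.5],0),
"mat":([175.1,305.3],[297.8,380.6],0),"funnel":([302.3,341.5],[387.6,261.9],0),"mount":([243.5,352.8],[437.7,298.6],0),"spacer":([175,347.7],[488.8,345.9],0),
"bulbs":([255.7,247.5],[296.4,383.6],0),"spring":([202.2,249.8],[357.8,439],0),"wrench":([430.4,225.5],[154.8,246.7],0),"cabinet":([256.8,245.2],[267,250.1],0),"damper_mid":([382.1,280.2],[278,217.4],87)}
for n,(a,b,z) in D.items(): print(n,onplane(*C["scene"],a,z),onplane(*C["side"],b,z))
E
```

```text
rest_top [582.2 -45.9  80. ] [588.9 -56.2  80. ]
tin [572.8 -48.   80. ] [579.6 -49.8  80. ]
tin_handle [574.2 -47.6 195. ] [578.2 -51.1 195. ]
rest [574.1 -47.7   0. ] [594.7 -51.5   0. ]
mat [ 579.5 -298.7    0. ] [383.9 -58.3   0. ]
funnel [760.2  11.7   0. ] [772.6  17.3  -0. ]
mount [ 770.7 -133.9    0. ] [ 763.5 -141.2    0. ]
spacer [ 725.6 -297.4    0. ] [ 732.8 -295.3    0. ]
bulbs [381.1 -68.4   0. ] [377.3 -61.1   0. ]
spring [ 364.3 -223.3    0. ] [ 379.8 -225.1    0. ]
wrench [369.8 469.6   0. ] [387.2 484.6   0. ]
cabinet [371.2 -64.3   0. ] [584.9 266.8   0. ]
damper_mid [669.6 232.3  87. ] [628.9 265.5  87. ]
```

Scene: the tin is on the rest at about (268,265), the mat at (175,303) and the cabinet at (400,290), with the damper's lug showing at (380,243). In the side view, the mat is at (450,397), the rest at (362,315), the lug at (258,235) and the tray corners at (191,247) and (245,290). The network's side-view mat was wrong, because it marked the bulbs. Next I'll get the yaws from hand-picked corners.

```bash
python3 - <<'E'
from h import *
S=lambda uv,z: onplane(*C["side"],uv,z)
A=lambda uv,z: onplane(*C["scene"],uv,z)
print("mat",[S(p,4) for p in [(395,390),(451,351),(503,401),(447,443)]], [A(p,4) for p in [(157,282),(209,283),(197,325),(142,323)]])
hs=[S(p,128) for p in [(236,193),(303,156),(361,187),(296,228)]]
ha=[A(p,128) for p in [(347,272),(426,242),(456,292),(365,332)]]
print("hood",hs,ha)
print("tray",[S(p,78) for p in [(191,247),(245,291)]],[A(p,78) for p in [(333,228),(404,219)]])
print("base",[S(p,5) for p in [(318,322),(347,350),(405,311)]],[A(p,5) for p in [(250,320),(289,317)]])
print("lug",S((258,235),104),A((380,243),104))
print("bar ends",S((354,278),195),S((376,262),195))
E
```

```text
mat [array([ 505.3, -214.5,    4. ]), array([ 661.4, -244.4,    4. ]), array([ 636.8, -381.8,    4. ]), array([ 488.9, -349.2,    4. ])] [array([ 485. , -347.8,    4. ]), array([ 513.7, -207.9,    4. ]), array([ 663.6, -242.8,    4. ]), array([ 632.4, -380.1,    4. ])]
hood [array([587.3, 373.4, 128. ]), array([818. , 368.4, 128. ]), array([827.3, 165.2, 128. ]), array([605. , 173.2, 128. ])] [array([667.4, 140.4, 128. ]), array([589.6, 369.4, 128. ]), array([781.7, 381.9, 128. ]), array([867.1, 138.7, 128. ])]
tray [array([419. , 342.7,  78. ]), array([423.7, 146.8,  78. ])] [array([426.7, 152.7,  78. ]), array([421.2, 363.4,  78. ])]
base [array([514.2,  11.5,   5. ]), array([506. , -83.8,   5. ]), array([ 676.5, -109.7,    5. ])] [array([ 670.7, -109.3,    5. ]), array([677.7, -10. ,   5. ])]
lug [542.1 238.5 104. ] [544.8 258.  104. ]
bar ends [539.5 -59.8 195. ] [601.4 -63.3 195. ]
```

```bash
cat > to.py <<'E'
import sys
from bench import r
from h import *
st=r.sense(); x,y,z,yaw=map(float,sys.argv[1:5])
d=(st["tcp_rot"][2]-yaw+90)%180-90
print("t",round(st["time"],2),"shift m",(totool(st,(x,y,z))/1000).round(4),"turn",round(d,2),"pos",st["tool_pos"].round(1),"rot",st["tcp_rot"].round(2),"F",st["ft_force"].round(1),"gap",round(st["finger_gap"],1),"j6",st["joint_pos"][5].round(1))
E
python3 -m jog '[[-0.46,0.56,0,0,100],[-0.46,0.56,0,0,100],[-0.46,0.56,0,0,100],[-0.46,0.56,0,0,100],[-0.46,0.56,0,0,100],[-0.46,0.56,0,0,100],[-0.46,0.56,0,0,100],[-0.46,0.56,0,0,100]]'
python3 to.py 575 -48 260 81; python3 -c "from bench import r; print(r.nose_length)"
```

```text
time: 2.3
tool_pos: [404.8, 226.4, 253.7]
tcp_rot: [180.0, -0.0, 71.2]
ft_force: [0.5, 0.7, -0.2]
finger_gap: 85.4
t 2.3 shift m [-0.205   0.2495 -0.0063] turn -9.77 pos [404.8 226.4 253.7] rot [ 1.7996e+02 -4.0000e-02  7.1230e+01] F [ 0.5  0.7 -0.2] gap 85.4 j6 -48.4
22.0
```

```bash
python3 -m jog '[[-0.205,0.25,-0.02,-9.8,100],[-0.205,0.25,-0.02,-9.8,100],[-0.205,0.25,-0.02,-9.8,100],[-0.205,0.25,-0.02,-9.8,100],[-0.205,0.25,-0.02,-9.8,100],[-0.205,0.25,-0.02,-9.8,100],[-0.205,0.25,-0.02,-9.8,100],[-0.205,0.25,-0.02,-9.8,100]]'
python3 - <<'E'
from bench import r
from h import *
import cv2
st=r.sense(); s=r.snapshot("wrist"); cv2.imwrite("pics/w1.png",s["image"][:,:,::-1])
T=wristT(st,s); print(s["tool_from_camera"].round(2).tolist(), s["K"].round(1).tolist())
for n,z in [("tin_handle",195),("tin",80),("rest_top",80)]:
    for p in r.pinpoint(s,n)[:2]: print(n,p["uv"],p["conf"],onplane(kk(s["K"]),T,p["uv"],z))
E
python3 to.py 575 -48 196 81
```

```text
time: 3.1
tool_pos: [576.9, -52.2, 273.5]
tcp_rot: [179.9, 0.0, 80.8]
ft_force: [-1.0, -0.3, -0.4]
finger_gap: 85.4
[[1.0, 0.0, -0.0, 0.87], [0.0, 0.96, 0.27, -68.4], [0.0, -0.27, 0.96, -122.39], [0.0, 0.0, 0.0, 1.0]] [[341.5, 0.0, 312.9], [0.0, 341.5, 240.5], [0.0, 0.0, 1.0]]
tin_handle [317.3, 264.9] 0.78 [581.6 -49.5 195. ]
tin_handle [318.9, 223.3] 0.3 [555.5 -44.4 195. ]
tin [316.2, 225.3] 0.76 [583.4 -49.6  80. ]
t 3.3 shift m [-0.0007 -0.0001  0.0776] turn 0.07 pos [575.1 -47.3 273.6] rot [ 1.7997e+02 -6.0000e-02  8.1070e+01] F [-0.7 -0.6 -0. ] gap 85.3 j6 -90.9
```

View pics/w1.png

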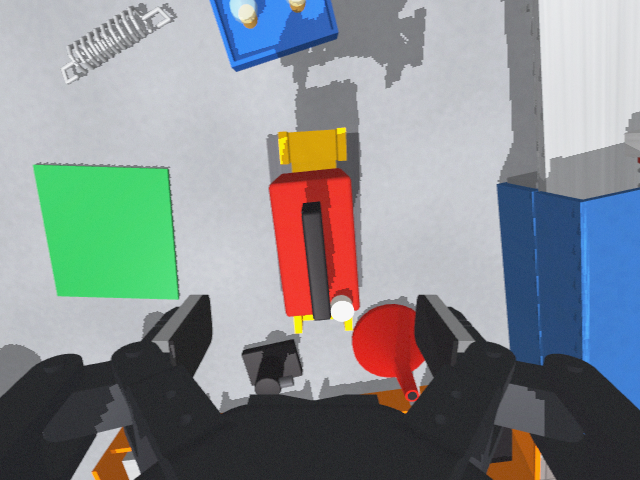

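The tin is under the gripper, its bar running from (311,203) to (320,318). The rest's cheeks show at (283,150) and (341,142). I'll get the bar's ends and yaw from these.

```bash
python3 - <<'E'
from bench import r
from h import *
import cv2
st=r.sense(); s=r.snapshot("wrist"); T=wristT(st,s); k=kk(s["K"])
P=lambda uv,z: onplane(k,T,uv,z)
a,b=P((311.5,203.5),201),P((320,319),201); print("bar",a,b,(a+b)/2,np.degrees(np.arctan2(*(b-a)[1::-1])))
# red body bottom-left edge and top face
a,b=P((270,186),165),P((287,315),165);print("tin top edge L",a,b,np.degrees(np.arctan2(*(b-a)[1::-1])))
a,b=P((350,178),165),P((359,305),165);print("tin top edge R",a,b,np.degrees(np.arctan2(*(b-a)[1::-1])))
print("cheek tops near",P((282,134),104),P((342,128),104), "far",P((297,330),104),P((349,328),104))
print("mat",[P(q,4) for q in [(35,164),(168,168),(179,299),(57,296)]])
E
```

```text
bar [540.1 -41.9 201. ] [613.9 -48.1 201. ] [577. -45. 201.] -4.802190090054288
tin top edge L [530.  -68.7 165. ] [626.4 -74.3 165. ] -3.3246491071108277
tin top edge R [533.1 -14.9 165. ] [626.6 -20.  165. ] -3.1221304621157078
cheek tops near [496.  -59.6 104. ] [499.  -10.6 104. ] far [674.9 -77.7 104. ] [680.6 -28.1 104. ]
mat [array([ 480.6, -347.1,    4. ]), array([ 508., -201.,    4.]), array([ 666.3, -230.7,    4. ]), array([ 638.6, -380.3,    4. ])]
```

```bash
python3 -m jog '[[0.0026,0.0016,0.04,-4.5,100],[0.0026,0.0016,0.0745,-4.5,100],[0.0026,0.0016,0.0745,-4.5,100],[0.0026,0.0016,0.0745,-4.5,40],[0.0026,0.0016,0.0745,-4.5,0],[0.0026,0.0016,0.0745,-4.5,0],[0.0026,0.0016,0.0745,-4.5,0],[0.0026,0.0016,0.0745,-4.5,0]]' 60
python3 -m jog '[[0,0,0,0,0],[0,0,0,0,0],[0,0,-0.01,0,0],[0,0,-0.03,0,0],[0,0,-0.06,0,0],[0,0,-0.06,0,0]]' 60
python3 to.py 573 -290 270 79
```

```text
time: 4.15
tool_pos: [577.7, -45.0, 200.4]
tcp_rot: [179.9, -0.0, 85.6]
ft_force: [0.3, -0.5, 2.6]
finger_gap: 12.4
time: 4.75
tool_pos: [579.6, -45.2, 265.3]
tcp_rot: [179.4, 0.0, 85.6]
ft_force: [0.7, -0.5, -3.3]
finger_gap: 10.5
t 4.75 shift m [-0.2445  0.0122 -0.0046] turn 6.59 pos [579.6 -45.2 265.3] rot [1.7943e+02 1.0000e-02 8.5590e+01] F [ 0.7 -0.5 -3.3] gap 10.5 j6 -95.1
```

```bash
python3 -m jog '[[-0.03,0.0015,0,1,0],[-0.07,0.0035,0,3,0],[-0.11,0.0055,0,5,0],[-0.15,0.0075,0,6.6,0],[-0.19,0.0095,0,6.6,0],[-0.23,0.0115,0,6.6,0],[-0.244,0.0122,0,6.6,0],[-0.244,0.0122,0,6.6,0]]'
python3 -m jog '[[0,0,0.03,0,0],[0,0,0.07,0,0],[0,0,0.1,0,0],[0,0,0.12,0,0],[0,0,0.128,0,0],[0,0,0.128,0,0]]'
python3 to.py 573 -290 124.4 79
python3 - <<'E'
from bench import r
import cv2
s=r.snapshot("side"); cv2.imwrite("pics/s2.png",s["image"][200:,150:][:,:,::-1])
E
```

```text
time: 5.55
tool_pos: [572.0, -291.6, 263.2]
tcp_rot: [179.6, -0.1, 78.8]
ft_force: [-0.5, -0.3, -5.9]
finger_gap: 10.9
time: 6.15
tool_pos: [572.1, -290.0, 133.2]
tcp_rot: [179.8, -0.2, 78.9]
ft_force: [0.0, -0.4, -5.5]
finger_gap: 11.3
t 6.15 shift m [0.0001 0.0008 0.0088] turn -0.14 pos [ 572.1 -290.   133.2] rot [179.76  -0.18  78.86] F [ 0.  -0.4 -5.5] gap 11.3 j6 -110.5
```

View pics/s2.png

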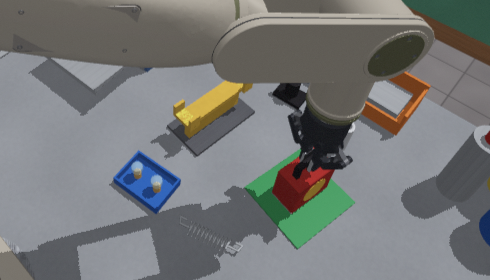

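The tin hangs upright over the middle of the mat, at about (303,187) in the crop. I'll lower it gently.

```bash
python3 -m jog '[[0,0,0.003,0,0],[0,0,0.005,0,0],[0,0,0.007,0,0],[0,0,0.008,0,0],[0,0,0.009,0,0],[0,0,0.009,0,0]]'; python3 to.py 573 -290 124.4 79
```

```text
time: 6.8
tool_pos: [573.0, -290.7, 126.0]
tcp_rot: [179.6, -0.1, 78.8]
ft_force: [-0.5, 0.9, -5.6]
finger_gap: 10.7
t 6.8 shift m [ 0.0007 -0.0001  0.0016] turn -0.15 pos [ 573.  -290.7  126. ] rot [ 1.7962e+02 -1.2000e-01  7.8850e+01] F [-0.5  0.9 -5.6] gap 10.7 j6 -110.5
```

```bash
python3 -m jog '[[0,0,0.001,0,0],[0,0,0.002,0,0],[0,0,0.003,0,0],[0,0,0.003,0,0]]'; python3 to.py 573 -290 124.4 79
```

```text
time: 7.2
tool_pos: [573.2, -291.3, 124.2]
tcp_rot: [179.6, -0.1, 78.8]
ft_force: [-4.3, -0.5, 3.9]
finger_gap: 10.6
t 7.2 shift m [ 0.0013 -0.0005 -0.0002] turn -0.16 pos [ 573.2 -291.3  124.2] rot [ 1.7956e+02 -7.0000e-02  7.8840e+01] F [-4.3 -0.5  3.9] gap 10.6 j6 -110.5
```

```bash
python3 -m jog '[[0,0,0,0,30],[0,0,0,0,60],[0,0,0,0,60],[0,0,0,0,60],[0,0,-0.02,0,60],[0,0,-0.06,0,60],[0,0,-0.11,0,100],[0,0,-0.13,0,100]]'
python3 -m jog '[[0.05,-0.012,0,0,100],[0.524,-0.132,0,0,100],[0.524,-0.132,0,0,100],[0.524,-0.132,0,0,100],[0.524,-0.132,0,0,100],[0.524,-0.132,0,0,100],[0.524,-0.132,0,0,100],[0.524,-0.132,0,0,100]]'
python3 to.py 543 248 260 92
```

```text
time: 8.0
tool_pos: [573.9, -292.2, 260.4]
tcp_rot: [179.2, 0.1, 78.8]
ft_force: [0.6, -0.4, 0.3]
finger_gap: 78.0
time: 8.8
tool_pos: [552.8, 109.9, 258.6]
tcp_rot: [179.1, 0.1, 78.8]
ft_force: [0.6, -0.5, 0.2]
finger_gap: 85.3
t 8.8 shift m [ 0.1336 -0.0363 -0.0021] turn -13.15 pos [552.8 109.9 258.6] rot [1.7912e+02 6.0000e-02 7.8850e+01] F [ 0.6 -0.5  0.2] gap 85.3 j6 -72.6
```

```bash
python3 -m jog '[[0.13,-0.06,0,-13,100],[0.13,-0.06,0,-13,100],[0.13,-0.06,0,-13,100],[0.13,-0.06,0,-13,100],[0.13,-0.06,0,-13,100]]'
python3 - <<'E'
from bench import r
from h import *
import cv2
st=r.sense(); s=r.snapshot("wrist"); cv2.imwrite("pics/w2.png",s["image"][:,:,::-1])
T=wristT(st,s)
print(st["time"],st["tool_pos"],st["tcp_rot"],s["shot"])
for n,z in [("damper_mid",87),("damper",70),("cabinet",0)]:
    for p in r.pinpoint(s,n)[:2]: print(n,p["uv"],p["conf"],onplane(kk(s["K"]),T,p["uv"],z))
for p in r.search_frame(s,"damper"): print(p)
E
```

```text
time: 9.3
tool_pos: [518.6, 250.1, 257.4]
tcp_rot: [179.2, 0.3, 92.0]
ft_force: [0.4, 0.0, -0.6]
finger_gap: 85.3
9.3 [518.61826801 250.14262247 257.42150707] [179.15995332   0.27445812  91.99714758] 6
cabinet [328.1, 256.6] 0.58 [580.5 269.3   0. ]
{'bbox': [297.6, 247.2, 341.5, 309.5], 'conf': 0.89}
```

View pics/w2.png

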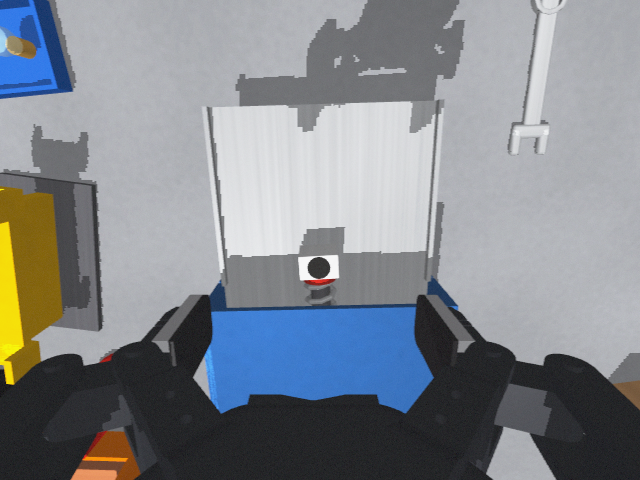

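```bash
python3 - <<'E'
import cv2
a=cv2.imread("pics/w2.png")[90:320,195:465]; cv2.imwrite("pics/w2z.png",cv2.resize(a,None,fx=2.6,fy=2.6,interpolation=cv2.INTER_NEAREST))
E
```

```text
(no output)
```

View pics/w2z.png

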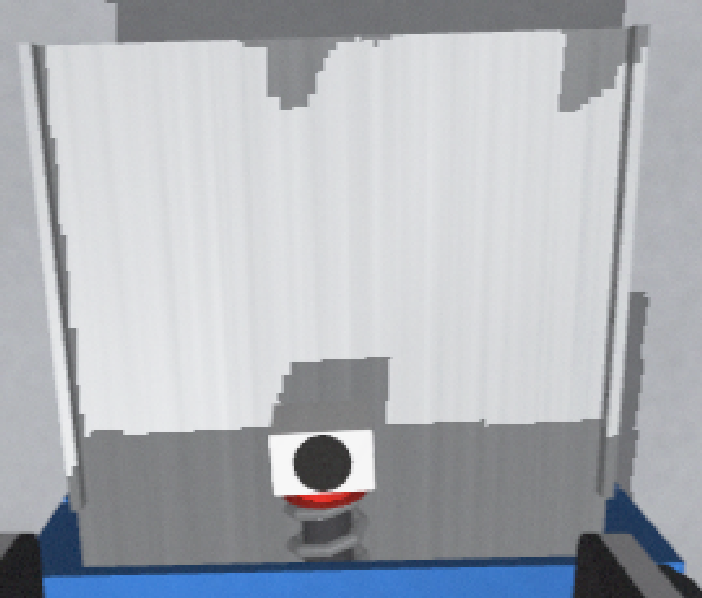

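The lug's white top face with its black disc spans about (298,257)–(339,279). Behind it come a red collar and the coil, and the hood's front edge is at row ~311.

```bash
python3 - <<'E'
from bench import r
from h import *
st=r.sense(); s=r.snapshot("wrist"); T=wristT(st,s); k=kk(s["K"])
P=lambda u,v,z: onplane(k,T,(195+u/2.6,90+v/2.6),z)
ang=lambda a,b: round(np.degrees(np.arctan2(*(b-a)[1::-1])),2)
c=[P(*q,104) for q in [(269,435),(373,430),(374,490),(273,495)]]
print("lug",c,np.mean(c,0),"near edge",ang(c[0],c[1])-90,"sides",ang(c[0],c[3]),ang(c[1],c[2]))
a,b=P(45,577,128),P(682,568,128); print("hood",a,b,ang(a,b)-90)
a,b=P(22,44,78),P(645,26,78); print("tray front",a,b,(a+b)/2,ang(a,b)-90)
a,b=P(22,44,78),P(66,475,78); print("rim R",a,b,ang(a,b))
a,b=P(650,40,78),P(617,435,78); print("rim L",a,b,ang(a,b))
E
python3 to.py 560 252 100 92
```

```text
lug [array([546.9, 236.1, 104. ]), array([544.1, 270.1, 104. ]), array([565.2, 271.5, 104. ]), array([568.1, 237.8, 104. ])] [556.075 253.875 104.   ] near edge 4.709999999999994 sides 4.58 3.8
hood [588.  167.4 128. ] [578.3 367.  128. ] 2.780000000000001
tray front [427.2 154.4  78. ] [416.1 350.8  78. ] [421.65 252.6   78.  ] 3.230000000000004
rim R [427.2 154.4  78. ] [573.9 161.4  78. ] 2.73
rim L [420.2 353.   78. ] [552.1 359.7  78. ] 2.91
t 9.6 shift m [0.0037 0.0381 0.1582] turn -0.27 pos [519.6 247.8 257.6] rot [179.15   0.26  91.73] F [-1.1  0.7 -0. ] gap 85.2 j6 -71.0
```

```bash
python3 to.py 555 254 135 94.3; python3 -m jog '[[0.0057,0.034,0.04,-1.2,100],[0.0057,0.034,0.09,-2.5,100],[0.0057,0.034,0.123,-2.5,100],[0.0057,0.034,0.123,-2.5,100],[0.0057,0.034,0.123,-2.5,100]]'; python3 to.py 555 254 96 94.3
```

```text
t 9.6 shift m [0.0056 0.0337 0.1231] turn -2.57 pos [519.6 247.8 257.6] rot [179.15   0.26  91.73] F [-1.1  0.7 -0. ] gap 85.2 j6 -71.0
time: 10.1
tool_pos: [555.2, 253.4, 135.4]
tcp_rot: [179.2, 0.3, 94.2]
ft_force: [0.7, -0.4, 0.6]
finger_gap: 85.4
t 10.1 shift m [ 0.0009 -0.0007  0.0394] turn -0.14 pos [555.2 253.4 135.4] rot [179.23   0.32  94.16] F [ 0.7 -0.4  0.6] gap 85.4 j6 -74.0
```

```bash
python3 -m jog '[[0.0005,-0.0005,0.02,0,100],[0.0005,-0.0005,0.037,0,100],[0.0005,-0.0005,0.039,0,70],[0.0005,-0.0005,0.039,0,40],[0.0005,-0.0005,0.039,0,20],[0.0005,-0.0005,0.039,0,20],[0.0005,-0.0005,0.039,0,20],[0.0005,-0.0005,0.039,0,20]]' 40; python3 to.py 395 244 96 93
```

```text
time: 10.9
tool_pos: [556.1, 254.3, 98.0]
tcp_rot: [179.1, 0.3, 94.2]
ft_force: [-1.9, 1.2, 6.3]
finger_gap: 33.6
t 10.9 shift m [ 0.0015 -0.1614 -0.0005] turn 1.18 pos [556.1 254.3  98. ] rot [179.1    0.26  94.18] F [-1.9  1.2  6.3] gap 33.6 j6 -74.0
```

```bash
python3 to.py 401.3 246.2 98.3 94.2; python3 -m jog '[[0,-0.01,0,0,20],[0.0008,-0.03,-0.0005,0,20],[0.0013,-0.05,-0.0010,0,20],[0.0019,-0.075,-0.0015,0,20],[0.0025,-0.1,-0.0019,0,20],[0.0031,-0.125,-0.0023,0,20],[0.0037,-0.15,-0.0027,0,20],[0.0037,-0.154,-0.0028,0,20]]' ; python3 to.py 401.3 246.2 98 94.2
```

```text
t 10.9 shift m [ 0.0032 -0.1549 -0.0027] turn -0.02 pos [556.1 254.3  98. ] rot [179.1    0.26  94.18] F [-1.9  1.2  6.3] gap 33.6 j6 -74.0
time: 11.7
tool_pos: [399.4, 246.3, 97.5]
tcp_rot: [179.2, 0.3, 94.2]
ft_force: [2.5, -0.1, -2.0]
finger_gap: 33.7
t 11.7 shift m [-0.0003  0.0019 -0.0004] turn 0.03 pos [399.4 246.3  97.5] rot [179.2    0.3   94.23] F [ 2.5 -0.1 -2. ] gap 33.7 j6 -68.2
```

```bash
python3 -m jog '[[0,0,0.001,0,20],[0,0,0.001,0,50],[0,0,0.001,0,80],[0,0,0.001,0,100],[0,0,-0.02,0,100],[0,0,-0.06,0,100],[0,0,-0.12,0,100],[0,0,-0.14,0,100]]'
python3 - <<'E'
from bench import r
from h import *
import cv2
st=r.sense(); s=r.snapshot("wrist"); cv2.imwrite("pics/w3.png",s["image"][:,:,::-1])
T=wristT(st,s)
print(st["time"],st["tool_pos"],st["tcp_rot"],st["ft_force"])
for n,z in [("damper_mid",87),("damper",70)]:
    for p in r.pinpoint(s,n)[:2]: print(n,p["uv"],p["conf"],onplane(kk(s["K"]),T,p["uv"],z))
E
```

```text
time: 12.5
tool_pos: [398.7, 247.3, 241.5]
tcp_rot: [179.0, 0.2, 94.2]
ft_force: [1.1, 0.4, -0.5]
finger_gap: 85.2
12.5 [398.66244754 247.32129999 241.52236476] [178.99085779   0.21499438  94.21152446] [ 1.09140984  0.38420249 -0.49223013]
damper_mid [316.5, 308.6] 0.78 [474.7 256.1  87. ]
damper [317.8, 302.9] 0.6 [477.6 257.6  70. ]
```

View pics/w3.png

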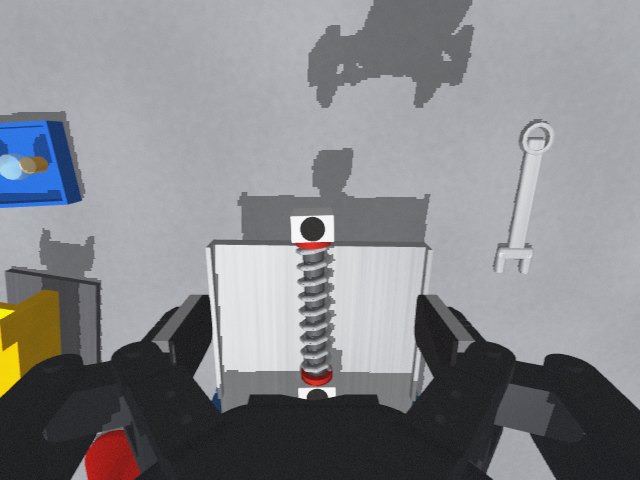

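The damper lies flat on the tray, released. Its near lug is at (312,226) and its far lug's disc at (318,396). The network's mid is (474.7, 256.1).

```bash
python3 - <<'E'
from bench import r
from h import *
st=r.sense(); s=r.snapshot("wrist"); T=wristT(st,s); k=kk(s["K"])
P=lambda u,v,z: onplane(k,T,(u,v),z)
a,b=P(312.5,229,104),P(318,397,104); print(a,b,(a+b)/2,np.linalg.norm(a-b),np.degrees(np.arctan2(*(b-a)[1::-1])))
print("near edge",P(291,209.5,104),P(333,209,104)); print("hood edge",P(212,402,128),P(423,395,128))
E
python3 to.py 474 252 140 94
```

```text
[397.4 247.3 104. ] [555.6 263.9 104. ] [476.5 255.6 104. ] 159.06853868694466 5.990152460474066
near edge [383.2 229.7 104. ] [380.4 261.8 104. ]
hood edge [546.4 174.1 128. ] [525.8 348.4 128. ]
t 12.7 shift m [-0.0003  0.0744  0.0995] turn 0.22 pos [398.2 247.1 238.3] rot [179.1    0.26  94.22] F [-0.1 -0.6 -0.6] gap 85.6 j6 -68.2
```

```bash
python3 to.py 476.3 255.3 130 95; python3 -m jog '[[0.0018,0.04,0.03,-0.8,100],[0.0018,0.0775,0.08,-0.8,100],[0.0018,0.0775,0.109,-0.8,100],[0.0018,0.0775,0.109,-0.8,100],[0.0018,0.0775,0.109,-0.8,100]]'; python3 to.py 476.3 255.3 95 95
```

```text
t 12.7 shift m [0.0029 0.0768 0.1095] turn -0.78 pos [398.2 247.1 238.3] rot [179.1    0.26  94.22] F [-0.1 -0.6 -0.6] gap 85.6 j6 -68.2
time: 13.2
tool_pos: [475.3, 253.4, 128.3]
tcp_rot: [179.4, 0.4, 95.0]
ft_force: [0.2, 0.3, 0.9]
finger_gap: 85.5
t 13.2 shift m [0.002  0.0008 0.0333] turn -0.01 pos [475.3 253.4 128.3] rot [179.41   0.36  94.99] F [0.2 0.3 0.9] gap 85.5 j6 -71.9
```

```bash
python3 -m jog '[[0.002,0.0008,0.02,0,100],[0.002,0.0008,0.033,0,90],[0.002,0.0008,0.033,0,60],[0.002,0.0008,0.033,0,30],[0.002,0.0008,0.033,0,15],[0.002,0.0008,0.033,0,15],[0.002,0.0008,0.033,0,15],[0.002,0.0008,0.033,0,15]]' 50;  python3 -m jog '[[0,0,-0.003,0,15],[0,0,-0.01,0,15],[0,0,-0.025,0,15],[0,0,-0.05,0,15],[0,0,-0.07,0,15],[0,0,-0.08,0,15],[0,0,-0.08,0,15]]';  python3 to.py 587.6 -44 180 85
```

```text
time: 14.0
tool_pos: [477.3, 255.8, 97.1]
tcp_rot: [179.3, 0.3, 95.0]
ft_force: [-2.5, -1.0, 7.3]
finger_gap: 28.3
time: 14.7
tool_pos: [477.4, 256.6, 179.5]
tcp_rot: [179.1, 0.2, 95.0]
ft_force: [0.1, 0.7, -5.5]
finger_gap: 28.3
t 14.7 shift m [-0.3091  0.0836  0.0022] turn 9.99 pos [477.4 256.6 179.5] rot [179.06   0.24  94.99] F [ 0.1  0.7 -5.5] gap 28.3 j6 -71.7
```

```bash
python3 -m jog '[[-0.03,0,-0.01,1,15],[-0.07,0,-0.03,3,15],[-0.11,0,-0.03,5,15],[-0.15,0,-0.03,7,15],[-0.18,0,-0.03,9,15],[-0.2,0,-0.03,10,15],[-0.2,0,-0.03,10,15],[-0.2,0,-0.03,10,15]]'
python3 - <<'E'
from bench import r
from h import *
import cv2
for c,z in (("scene",80),("side",80),("wrist",80)):
    st=r.sense(); s=r.snapshot(c); cv2.imwrite(f"pics/p4{c}.png",s["image"][:,:,::-1])
    T=wristT(st,s) if c=="wrist" else s["T"]
    if c=="wrist": print(st["time"],st["tool_pos"],st["tcp_rot"],st["ft_force"]); np.savez("w4.npz",T=T,k=kk(s["K"]))
    for n,z in [("rest_top",80),("damper_mid",st["tool_pos"][2]-10),("tin",4)]:
        for p in r.pinpoint(s,n)[:1]: print(c,n,p["uv"],round(p["conf"],2),onplane(kk(s["K"]),T,p["uv"],z))
E
```

```text
time: 15.5
tool_pos: [493.7, 57.2, 209.2]
tcp_rot: [179.1, 0.1, 84.9]
ft_force: [-0.3, 0.9, -5.4]
finger_gap: 28.4
scene rest_top [269.5, 271.7] 0.58 [580.1 -45.1  80. ]
scene damper_mid [302.2, 207.3] 0.82 [476.5  59.  199.2]
scene tin [179.2, 300.4] 0.78 [ 566.9 -287.4    4. ]
side rest_top [363.1, 300.1] 0.89 [584.6 -54.8  80. ]
side damper_mid [293.2, 256.2] 0.68 [493.6  61.5 200. ]
side tin [444.4, 391.3] 0.85 [ 572.7 -287.4    4. ]
15.9 [494.2207035   58.01425625 210.32035649] [1.79034446e+02 7.41428381e-02 8.50520656e+01] [-0.02843911 -0.26797644 -5.18406649]
wrist damper_mid [313.4, 305.3] 0.7 [492.2  59.1 200.3]
```

View pics/p4wrist.png

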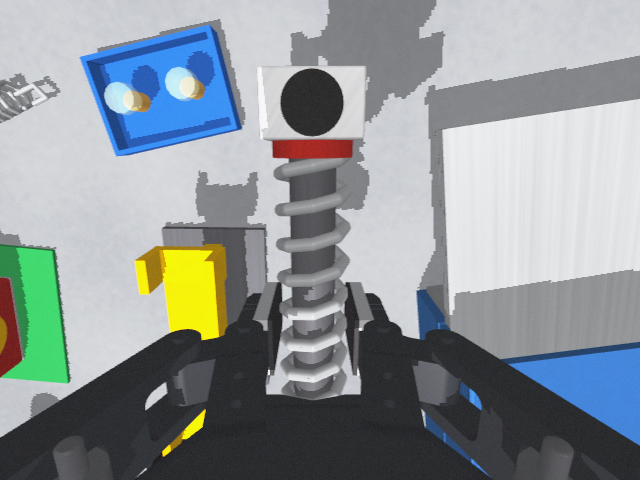

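```bash
python3 - <<'E'
import cv2
a=cv2.imread("pics/p4wrist.png")[55:355,120:380]; cv2.imwrite("pics/p4z.png",cv2.resize(a,None,fx=2,fy=2,interpolation=cv2.INTER_NEAREST))
E
```

```text
(no output)
```

View pics/p4z.png

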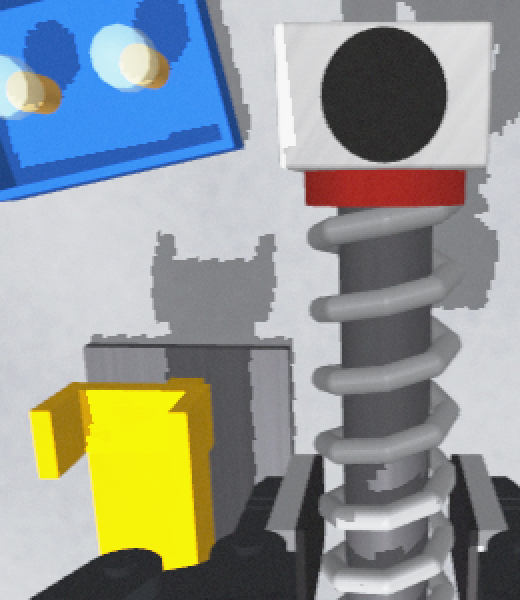

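```bash
python3 -m jog '[[0.004,0.03,0,0,15],[0.008,0.07,0,0,15],[0.013,0.11,0,0,15],[0.018,0.15,0,0,15],[0.02,0.18,0,0,15],[0.02,0.185,0,0,15],[0.02,0.185,0,0,15]]'
python3 - <<'E'
from bench import r
from h import *
import cv2
st=r.sense(); s=r.snapshot("wrist"); cv2.imwrite("pics/w5.png",s["image"][:,:,::-1])
cv2.imwrite("pics/w5z.png",cv2.resize(s["image"][0:370,60:420][:,:,::-1],None,fx=1.6,fy=1.6,interpolation=cv2.INTER_CUBIC))
T=wristT(st,s); np.savez("w5.npz",T=T,k=kk(s["K"]))
print(st["time"],st["tool_pos"],st["tcp_rot"],st["ft_force"])
for n,z in [("rest_top",80),("rest",0)]:
    for p in r.pinpoint(s,n)[:1]: print(n,p["uv"],round(p["conf"],2),onplane(kk(s["K"]),T,p["uv"],z))
print([p for p in r.search_frame(s,"rest")])
E
```

```text
time: 16.8
tool_pos: [680.6, 61.3, 212.4]
tcp_rot: [179.1, 0.1, 85.0]
ft_force: [0.5, -0.6, -5.6]
finger_gap: 28.5
16.8 [680.64510375  61.28355851 212.40488337] [1.79110754e+02 8.53417975e-02 8.49960159e+01] [ 0.51382349 -0.62164774 -5.62685013]
rest_top [280.7, 294.2] 0.67 [729.5  31.1  80. ]
rest [184.8, 124.6] 0.82 [588.2 -49.5   0. ]
[{'bbox': [62.3, 1.6, 245.5, 259.7], 'conf': 0.93}]
```

View pics/w5z.png

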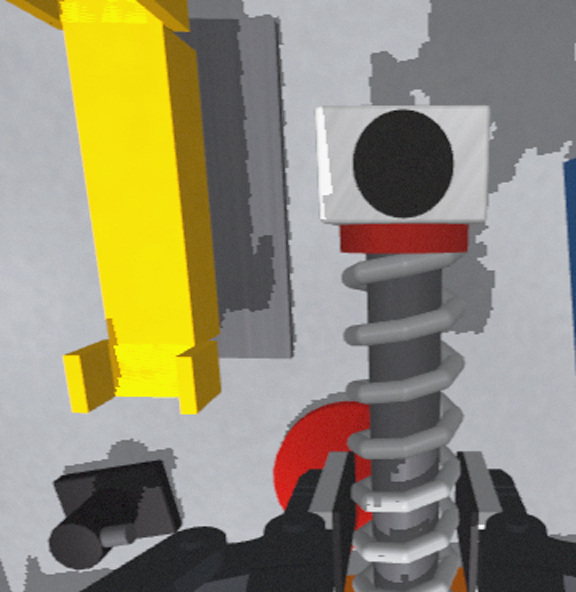

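The rest is clear in this view. Its beam edges run (67,30)→(105,340) and (163,30)→(192,345) in the zoom. The beam's far end is at row ~397, the far cheek-top ends are at (81,411) and (188,413), and the lug hangs level.

```bash
python3 - <<'E'
from h import *
import cv2
d=np.load("w5.npz"); T,k=d["T"],d["k"]
P=lambda u,v,z: onplane(k,T,(60+u/1.6,v/1.6),z)
ang=lambda a,b: round(np.degrees(np.arctan2(*(b-a)[1::-1])),2)
L=P(67,30,80),P(105,340,80); R=P(163,30,80),P(192,345,80)
print("L",L,ang(*L),"R",R,ang(*R)); 
e=(P(117,396,80)+P(177,398,80))/2; print("beam end",P(117,396,80),P(177,398,80),e)
c=P(72,413,104),P(90,410,104),P(180,414,104),P(197,413,104); print("cheek far",c,np.mean(c,0))
c2=P(63,357,104),P(83,352,104),P(178,358,104),P(193,355,104); print("cheek inner ends",c2,np.mean(c2,0))
# lug top: z=bottom+34
st=np.array([680.6,61.3,212.4]); z=st[2]-27.1+34
q=[P(*p,z) for p in [(316,107),(490,107),(487,222),(321,221)]]; print("lug",q,np.mean(q,0)-st)
E
```

```text
L (array([524.5, -62.3,  80. ]), array([652. , -78.2,  80. ])) -7.11 R (array([528. , -23.4,  80. ]), array([657.9, -37.6,  80. ])) -6.24
beam end [679.8 -79.2  80. ] [683.4 -50.2  80. ] [681.6 -64.7  80. ]
cheek far (array([679.4, -87.1, 104. ]), array([678.7, -78.8, 104. ]), array([684. , -39.2, 104. ]), array([684.2, -31.5, 104. ])) [681.575 -59.15  104.   ]
cheek inner ends (array([653.9, -84.3, 104. ]), array([652.4, -75.1, 104. ]), array([658.6, -34.8, 104. ]), array([657.9, -28. , 104. ])) [655.7  -55.55 104.  ]
lug [array([588.6,  53.2, 219.3]), array([591.5,  86.1, 219.3]), array([612.3,  84.6, 219.3]), array([609.2,  51.5, 219.3])] [-80.2    7.55   6.9 ]
```

```bash
python3 to.py 590.7 -49.5 212 83.5; python3 -m jog '[[-0.02,-0.012,0,0.5,15],[-0.05,-0.035,0,1,15],[-0.085,-0.06,0,1.5,15],[-0.11,-0.075,0,1.5,15],[-0.1182,-0.0800,0,1.5,15],[-0.1182,-0.08,0,1.5,15],[-0.1182,-0.08,0,1.5,15]]'; python3 to.py 590.7 -49.5 140 83.5
```

```text
t 17.0 shift m [-0.1184 -0.0788  0.0005] turn 1.52 pos [679.5  61.6 213.7] rot [1.7904e+02 7.0000e-02 8.5020e+01] F [-0.8 -0.8 -5.1] gap 28.1 j6 -84.0
time: 17.7
tool_pos: [589.8, -48.7, 213.2]
tcp_rot: [179.0, 0.0, 83.5]
ft_force: [0.5, -0.1, -5.8]
finger_gap: 28.6
t 17.7 shift m [-0.0007 -0.0003  0.0732] turn 0.01 pos [589.8 -48.7 213.2] rot [1.7897e+02 2.0000e-02 8.3510e+01] F [ 0.5 -0.1 -5.8] gap 28.6 j6 -93.2
```

```bash
python3 -m jog '[[-0.0007,0,0.02,0,15],[-0.0007,0,0.045,0,15],[-0.0007,0,0.063,0,15],[-0.0007,0,0.071,0,15],[-0.0007,0,0.073,0,15],[-0.0007,0,0.073,0,15]]'
python3 - <<'E'
from bench import r
from h import *
import cv2
st=r.sense(); s=r.snapshot("wrist"); T=wristT(st,s); np.savez("w6.npz",T=T,k=kk(s["K"]))
print(st["time"],st["tool_pos"],st["tcp_rot"],st["ft_force"])
a=cv2.resize(s["image"][20:230,180:440],None,fx=2,fy=2,interpolation=cv2.INTER_CUBIC)
v=r.snapshot("side")["image"]; b=cv2.resize(v[220:380,290:430],None,fx=2,fy=2.625,interpolation=cv2.INTER_CUBIC)
cv2.imwrite("pics/w6.png",np.hstack([a,b])[:,:,::-1])
E
```

```text
time: 18.3
tool_pos: [591.6, -49.1, 140.7]
tcp_rot: [178.9, 0.0, 83.6]
ft_force: [0.7, 0.1, -4.7]
finger_gap: 28.3
18.3 [591.56569748 -49.06737422 140.71097415] [1.78931409e+02 1.39869384e-02 8.35505322e+01] [ 0.71808932  0.1069993  -4.65550907]
```

View pics/w6.png

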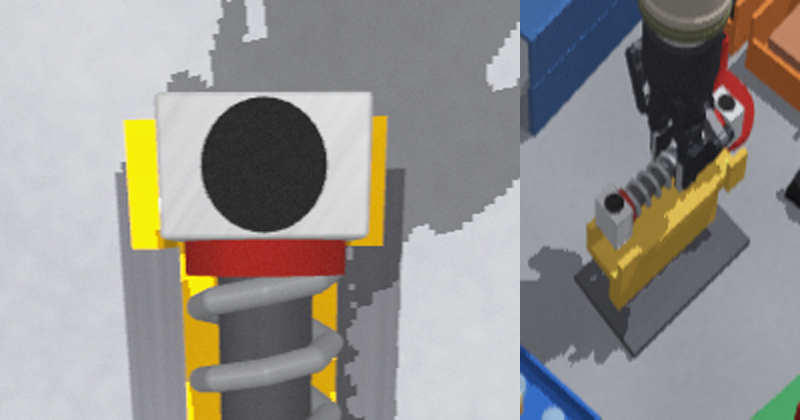

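The lug at (156–372, 92–240) hangs between the two cheeks, whose outer edges are at 124 and 386 in the left crop. I'll compute the offset from that.

```bash
python3 - <<'E'
from h import *
d=np.load("w6.npz"); T,k=d["T"],d["k"]
P=lambda u,v,z: onplane(k,T,(180+u/2,20+v/2),z)
c=np.array([P(*p,104) for p in [(124,121),(387,116),(383,245),(131,249)]]); print(c,c.mean(0))
q=np.array([P(*p,147.6) for p in [(156,93),(372,93),(367,239),(161,241)]]); print(q,q.mean(0))
D=c.mean(0)-q.mean(0); yaw=np.radians(-6.5); print("along",D[0]*np.cos(yaw)+D[1]*np.sin(yaw),"lat(+y)",-D[0]*np.sin(yaw)+D[1]*np.cos(yaw))
an=lambda a,b: np.degrees(np.arctan2(*(b-a)[1::-1]))
print(an(c[0],c[3]),an(c[1],c[2]),an(c[0],c[1])-90,"|",an(q[0],q[3]),an(q[1],q[2]),an(q[0],q[1])-90)
E
```

```text
[[495.3 -67.6 104. ]
 [500.6 -12.3 104. ]
 [526.7 -14.8 104. ]
 [521.2 -70.6 104. ]] [510.95  -41.325 104.   ]
[[499.3 -54.6 147.6]
 [503.  -22.1 147.6]
 [524.  -24.3 147.6]
 [520.6 -57.2 147.6]] [511.725 -39.55  147.6  ]
along -0.5690824837112984 lat(+y) -1.8513225344960664
-6.6071333022274885 -5.471409109595833 -5.474555975786814 | -6.959422071498969 -5.980599524763448 -6.494940267704365
```

```bash
python3 to.py 591 -50 110 84.1; python3 -m jog '[[-0.0006,0,0.004,-0.5,15],[-0.0005,0,0.01,-0.5,15],[-0.0004,0,0.016,-0.5,15],[-0.0004,0,0.021,-0.5,15],[-0.0003,0,0.025,-0.5,15],[-0.0003,0,0.028,-0.5,15],[-0.0003,0,0.03,-0.5,15],[-0.0003,0,0.03,-0.5,15]]'; python3 to.py 591 -50 107.1 84.1
```

```text
t 18.4 shift m [-0.0007 -0.0016  0.0316] turn -0.57 pos [592.  -49.4 141.7] rot [1.7884e+02 2.0000e-02 8.3530e+01] F [-0.  -1.2 -5.7] gap 28.2 j6 -93.3
time: 19.2
tool_pos: [592.4, -49.8, 111.3]
tcp_rot: [178.9, 0.0, 84.0]
ft_force: [-0.1, 0.1, -5.5]
finger_gap: 28.2
t 19.2 shift m [-0.0004 -0.0015  0.0042] turn -0.07 pos [592.4 -49.8 111.3] rot [1.7887e+02 3.0000e-02 8.4030e+01] F [-0.1  0.1 -5.5] gap 28.2 j6 -93.8
```

```bash
python3 -m jog '[[-0.0002,-0.001,0.001,0,15],[-0.0002,-0.0012,0.002,0,15],[-0.0002,-0.0012,0.003,0,15],[-0.0002,-0.0012,0.003,0,15]]'; python3 to.py 591 -50 107.1 84.1; python3 -m jog '[[0,0,0.0005,0,15],[0,0,0.001,0,15],[0,0,0.001,0,15]]'; python3 to.py 591 -50 107.1 84.1
```

```text
time: 19.6
tool_pos: [591.7, -50.0, 108.7]
tcp_rot: [178.8, 0.0, 84.0]
ft_force: [0.2, -0.1, -2.6]
finger_gap: 28.4
t 19.6 shift m [-0.0001 -0.0007  0.0016] turn -0.07 pos [591.7 -50.  108.7] rot [1.7881e+02 4.0000e-02 8.4030e+01] F [ 0.2 -0.1 -2.6] gap 28.4 j6 -93.8
time: 19.9
tool_pos: [591.7, -50.0, 108.3]
tcp_rot: [178.8, 0.0, 84.0]
ft_force: [-4.2, 0.3, 4.5]
finger_gap: 28.1
t 19.9 shift m [-0.0001 -0.0008  0.0012] turn -0.07 pos [591.7 -50.  108.3] rot [1.788e+02 4.000e-02 8.403e+01] F [-4.2  0.3  4.5] gap 28.1 j6 -93.8
```

```bash
python3 -m jog '[[0,0,0,0,36],[0,0,0,0,40],[0,0,0,0,50],[0,0,0,0,65],[0,0,0,0,65],[0,0,-0.01,0,65],[0,0,-0.04,0,65],[0,0,-0.08,0,80]]'; python3 -m jog '[[0,-0.01,-0.04,0,100],[0,-0.03,-0.08,0,100],[0,-0.06,-0.1,0,100],[0,-0.06,-0.1,0,100]]'
python3 - <<'E'
from bench import r
from h import *
import cv2
st=r.sense(); s=r.snapshot("wrist"); T=wristT(st,s); np.savez("w7.npz",T=T,k=kk(s["K"]))
print(st["time"],st["tool_pos"],st["tcp_rot"],st["ft_force"])
for p in r.pinpoint(s,"damper_mid")[:1]: print(p,onplane(kk(s["K"]),T,p["uv"],97))
a=cv2.resize(s["image"][60:,160:480],(400,525))
v=r.snapshot("side"); b=cv2.resize(v["image"][220:430,280:440],(400,525),interpolation=cv2.INTER_CUBIC)
cv2.imwrite("pics/w7.png",np.hstack([a,b])[:,:,::-1])
E
```

```text
time: 20.7
tool_pos: [588.5, -49.5, 187.4]
tcp_rot: [179.1, 0.0, 84.0]
ft_force: [-0.2, -0.5, 0.4]
finger_gap: 67.8
time: 21.1
tool_pos: [527.1, -43.0, 292.4]
tcp_rot: [178.6, 0.1, 84.0]
ft_force: [1.7, 0.7, 0.0]
finger_gap: 85.5
21.1 [527.13610387 -43.00251261 292.39648172] [1.78606148e+02 6.01570715e-02 8.40436053e+01] [1.73066607 0.69946364 0.04014178]
{'uv': [314.5, 275.0], 'conf': 0.9} [589.4 -47.5  97. ]
```

View pics/w7.png

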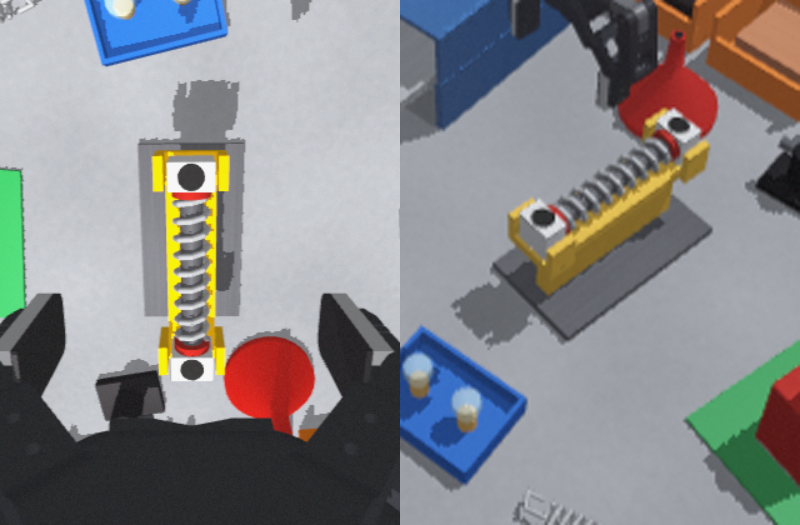

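The damper lies between both pairs of cheeks. I'll check how well it's centred lengthwise.

```bash
python3 - <<'E'
from h import *
d=np.load("w7.npz"); T,k=d["T"],d["k"]
P=lambda u,v,z: onplane(k,T,(160+u*.8,60+v*.8),z)
cn=P(191,152,104);cf=P(192,375,104);ln=P(191,157,114);lf=P(192,381,114)
print(cn,cf,(cn+cf)/2,"damper",ln,lf,(ln+lf)/2)
print("far lat",P(159,355,104),P(225,355,104),P(171,358,114),P(214,358,114)," near lat",P(152,170,104),P(229,170,104),P(166,170,114),P(215,170,114))
E
```

```text
[496.  -39.5 104. ] [683.3 -58.2 104. ] [589.65 -48.85 104.  ] damper [498.2 -39.7 114. ] [681.7 -58.  114. ] [589.95 -48.85 114.  ]
far lat [661.  -83.6 104. ] [666.6 -28.7 104. ] [658.1 -72.7 114. ] [661.7 -38.  114. ]  near lat [506.  -69.1 104. ] [511.9 -13.3 104. ] [505.5 -58.1 114. ] [509.  -23.8 114. ]
```

```bash
python3 -c "
from bench import r
print(r.sense()['time'], r.hand_in())"
```

```text
the job is handed in; nothing more can be done
21.25 None
```

The job is done and handed in at 21.25 s of the 69 s allowed.

- **Tin:** I lifted the red tin off the rest by its handle and set it upright near the middle of the green mat. The cameras put it there at about (570, −287).
- **Damper:** I drew it about 157 mm straight out onto the tray by its near lug and let go. I then re-gripped it at mid-coil and lowered it onto the rest. Touchdown force was under 8 N.

**Last checks:**
- The final pictures show a square end between each pair of cheeks. The damper's measured middle is within about 1 mm of the rest's, both lengthwise and sideways, and it looks level. The gripper was well clear, with no contact force.
- The tool had drifted about 1.2° in roll by the time I let go, and the damper touched about 1 mm higher than I had worked out. It looks settled flat on the beam.
- I saw no sign that the other things had moved. I judged this by eye from the pictures and did not measure each one again.
- The networks' estimates of the rest differed by up to about 10 mm, and one mistook the bulb tray for the mat. I used close-up measurements from the wrist camera for the rest and the mat.

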